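# Lock a loose bushing in its fixture with the index pin

## Task

Lock the loose bushing in its round fixture with the long index pin from the pin stand: turn the bushing until the hole in its flange comes over the matching bore that the flange hides, and pass the pin down through both until its collar sits flush on the flange. Leave the pin there, let go, and leave the short pin in the stand and the other things on the bench where they are.

Things in the scene. Friction and masses are not known exactly. Their poses are not given: they have to be found in the camera images.
- fixture: Round holding fixture, fixed to the bench: dark foot 180 mm across and 10 mm high, aluminium housing 168 mm across above it, its top at 41 mm. Origin on its axis at bench level, z up; its -x axis is its front, which looks roughly towards the robot. It holds the bushing and, hidden under the bushing's flange, a flat index plate.
- plate_centre (a point): Centre of the hidden index plate's flat top face, on the fixture's axis, 40 mm above the bench, under the flange. The plate has ONE plain bore, 15 mm in diameter, 30 mm deep, 44 mm from this point, somewhere within 0.9 rad either side of the fixture's front; where differs each time and is not reported. Elsewhere it is flat: a pin put through the flange hole stands on it.
- bushing (a joint): Angle of the bushing in the fixture, rad, anticlockwise seen from above; 0 when its flange hole lies exactly at the fixture's front (-x). It turns between stops at -1.2 and 1.2 (the bore is always in reach), with light friction (0.05 N m), stays where it is left and cannot be lifted out. It may be turned by the hub or by the pin standing in the flange hole.
- index_hole (a point): Mouth of the flange's only through hole, at the flange's top face, 63.5 mm above the bench; hole 15 mm in diameter, 22 mm long, vertical, 44 mm from the bushing's axis. Axes as the bushing's: z up, the hole lies on the -x side of the hub.
- hub_top (a point): Centre of the top of the bushing's hub, on the turning axis, 79.5 mm above the bench. The bushing is a steel square flange 126 x 126 x 22 mm (underside 41.5 mm, top 63.5 mm above the bench) with this round hub in the middle, 36 mm across, standing 16 mm above the flange.
- pin_stand: Fixed grey block 70 x 120 x 55 mm with two upright 15 mm holes, 60 mm apart along its y axis, in which the two pins stand, either in either hole. Origin under its centre.
- index_pin: The long index pin, loose, about 0.12 kg, standing in the stand: steel shank 12 mm thick, 48 mm long, tip chamfered 4 mm; steel collar 28 mm across, 5 mm thick; above it a round black grip 22 mm thick, 37 mm high (the taller grip). Origin on its axis at the collar's underside, the face that must sit on the flange; z up along the grip, which runs from z = 5 to 42 mm; tip at z = -48 mm.
- short_pin: The short pin, loose, standing in the other hole of the stand: same diameters, but the shank is 24 mm and the black grip only 17 mm high. Too short to lock the bushing. Origin at its collar's underside.
- glue_stick: Bystander: standing glue stick, 28 mm across, 95 mm high, behind the work.
- sample_jar: Bystander: sample jar with black lid, 44 mm across, 62 mm high, at the back.
- wash_bottle: Bystander: wash bottle, 64 mm across, 196 mm high, at the back.
- sample_jar_white: Bystander: sample jar with white lid, 41 mm across, 70 mm high, behind the work.
Not all that is in view belongs to the job. What is shaped like the index_pin but orange or purple is not meant.

How it is judged:
At the end, for the whole second after the job is handed in: The long pin stands upright (within 4 degrees), at rest and released in the flange hole (within 4 mm of its axis) with its collar's underside within 3 mm of the flange's top, which its length allows only when it has entered the hidden bore; the short pin still stands in its stand (z of index_pin in the frame of index_hole between -0.003 and 0.003 m and horizontal distance between index_pin and index_hole below 0.004 m and angle between index_pin's own z axis and vertical below 0.07 rad and linear speed of index_pin below 0.02 m/s and height (world z) of short_pin below 0.065 m); the robot touches nothing.
It fails at once if the short pin was taken or pushed out of its place (distance of short_pin from where it was at the start of the episode above 0.01 m).
It fails at once if a bystander was pushed or knocked over (distance of any of glue_stick, sample_jar, sample_jar_white, wash_bottle from where it was at the start of the episode above 0.03 m).
It also fails if it takes over 67 s, if anything falls off the work surface, if the arm or the gripper's body presses on something with over 40 N, if the wrist force passes 120 N, or if a joint passes its speed limit or range.

## Robot

A 6-joint arm with a two-finger parallel gripper is mounted at the origin on a cart in front of the work surface, level with it; the furniture and walls round the work are solid. World frame = base frame: x ahead of the robot, y to its left, z up, the work surface at z = 0. Lengths are in m, angles in rad, forces in N, time in s.
With the tool pointing down it reaches from about 0.35 to 0.975 m from the base axis. Payload 4.9 kg.
Tool frame: the origin (TCP) lies at the very end of the fingers, on their centre line; the grasp point (between the pads) lies 19 mm behind it (ctrl.grasp_offset is the distance from the TCP to the grasp point, in m); z points along the fingers, y is the line along which they close (so a half turn about z gives the same grasp; the last joint's range is limited). The gripper opens to 85 mm and grips with 20 to 120 N. Pads are 22 mm wide; open, the fingers measure 114 mm over their backs; the gripper's body (76 mm by 85 mm) begins 54 mm behind the grasp point. The pads swing forward as they close: fully open they stand 13 mm farther back than shut.
Start: joints at [-1.41, 0.053, 1.613, -0, 1.476, -0.119], TCP at [0.173, -0.601, 0.231] pointing down, gripper open.
Joint ranges: [-3.01, 3.01], [-1.01, 2.22], [0.06, 2.58], [-1.02, 4.17], [0.09, 2.62], [-3.14, 3.14]. Speed limits (rad/s): [2.57, 2.57, 3.14, 3.14, 3.14, 3.14].

## Interface

Orientations are given as a rotation vector (axis times angle).
In Python, from station import ctrl, optics gives the robot as it stands.
- The arm moves only by the shell command python3 -m handwheel 'ROWS' [OPENING] [FORCE]. ROWS is JSON, a list of rows, each an object of numbers: "tx", "ty", "tz": the shift along the tool's x, y, z in mm; "roll": the turn about the tool's z in rad. A call has 1 to 12 rows; each row shifts and turns the commanded pose from where the row before left it, along the tool's axes as they then stand; what a row does not reach is not made up. A row lasts 1/12 s, in which the tool goes at most 41.7 mm and 7.16 degrees, less where a joint would pass 70% of its speed; a pose out of reach is approached as far as the arm can. A call with a gripper value outside its range is refused whole. OPENING is the finger opening in mm, from 0 to 85.4, set as the call begins (- or left out, the last holds). The fingers move at their own pace and stop on an object; FORCE is the grip in N (left out, the last holds). Time passes only in rows, so rows that do not move let the fingers close. It gives the time, the measured TCP pose, the force, the opening and the grip force at its end, in the units of the state.
- ctrl.get_obs(): the state, without advancing time (a new reading comes with each control period).
- optics.get_image(name): name is "side" or "top"; returns (picture, depth): 384x512x3 uint8, red, green, blue; 384x512 float32, m along the optical axis (not along the pixel's ray), 0 where there is no reading.
- optics.camera_params(name): a dict with "mtx" (3x3 intrinsics, pixels), "extrinsics" (4x4, takes a point from camera to world coordinates). Camera axes: x right, y down, z forward; pixel columns grow to the right and rows downward; lengths in m; the calibration is good to about 2 mm. A picture is of the moment at which its call begins. camera_params takes no time and is no camera call.
- ctrl.finish_job(): hands the job in; it is judged then, once.
The state is a dict: "t": time; "q": joint angles; "dq": joint speeds; "effort": joint torques, N m; "tool_pos": TCP position; "tool_rot": TCP orientation; "contact_force": force on the tool from outside, world axes, zero at the start; "wrist_torque": the same for the moment, N m; "opening": finger opening in m; "grip_force": force on a finger pad.
Only numpy, scipy, OpenCV 4.12 (cv2) and the standard library are available. Lean on these libraries where they do the work, as an engineer would, in place of code of your own. Each camera call takes 0.05 s, during which the arm holds its last target. There are 200 camera calls.

## Working session

There is one attempt and no reset: what is moved stays moved. The work goes in short steps, Python scripts to look and compute and a shell command to move; the robot and the scene stay as the last step left them, time stands still between calls to the robot, and variables do not carry over. Pictures are saved under pics/ and viewed, at most 10 in all, crops included, and the job is handed in when it is done.

```bash
ls; mkdir -p pics
cat > h.py <<'E'
import numpy as np, cv2
from station import ctrl, optics
def get(n):
    im,d=optics.get_image(n); p=optics.camera_params(n); return im,d,np.array(p["mtx"]),np.array(p["extrinsics"])
def ray(K,T,u,v):
    r=T[:3,:3]@np.linalg.inv(K)@np.array([u,v,1.]); return T[:3,3],r
def onz(K,T,u,v,z):
    o,r=ray(K,T,u,v); return o+r*(z-o[2])/r[2]
def cloud(d,K,T):
    v,u=np.indices(d.shape); P=np.stack([(u-K[0,2])/K[0,0]*d,(v-K[1,2])/K[1,1]*d,d],-1)
    return P@T[:3,:3].T+T[:3,3]
def save(n,im): cv2.imwrite('pics/'+n+'.png',cv2.cvtColor(im,cv2.COLOR_RGB2BGR))
E
python3 - <<'E'
from h import *
ims=[]
for n in("top","side"):
    im,d,K,T=get(n); save(n+'0',im); np.savez(n+'0',im=im,d=d,K=K,T=T)
    print(n,K.round(1).tolist(),T.round(3).tolist())
o=ctrl.get_obs(); print(o)
E
```

```text
pics
top [[448.2, 0.0, 255.9], [0.0, 448.2, 188.7], [0.0, 0.0, 1.0]] [[-0.005, -0.994, 0.113, 0.424], [-1.0, 0.003, -0.019, -0.072], [0.018, -0.113, -0.993, 1.37], [0.0, 0.0, 0.0, 1.0]]
side [[369.8, 0.0, 259.3], [0.0, 369.8, 193.3], [0.0, 0.0, 1.0]] [[0.999, 0.032, -0.014, 0.582], [0.032, -0.66, 0.751, -0.749], [0.015, -0.751, -0.66, 0.663], [0.0, 0.0, 0.0, 1.0]]
{'t': 0.1, 'q': array([-1.41001747e+00,  5.32813709e-02,  1.61419154e+00, -2.86692981e-05,
        1.47602222e+00, -1.18988934e-01]), 'dq': array([-1.07172508e-04, -1.98147891e-03, -3.54549297e-03, -4.64846498e-05,
       -1.47656475e-03, -3.72188759e-04]), 'effort': array([-4.50426396e-04, -3.94904280e+01, -3.71366251e+01, -1.53538322e-04,
        3.90063127e-03,  2.63559691e-06]), 'tool_pos': array([ 0.17248773, -0.60011791,  0.23017102]), 'tool_rot': array([-3.10902268e+00, -4.37765579e-01,  1.07190927e-04]), 'contact_force': array([ 0.51932626, -0.55611619,  0.10604557]), 'wrist_torque': array([-0.0143488 ,  0.0575601 , -0.01286524]), 'grip_force': 0.0, 'opening': 0.0853216078957928}
```

View pics/top0.png

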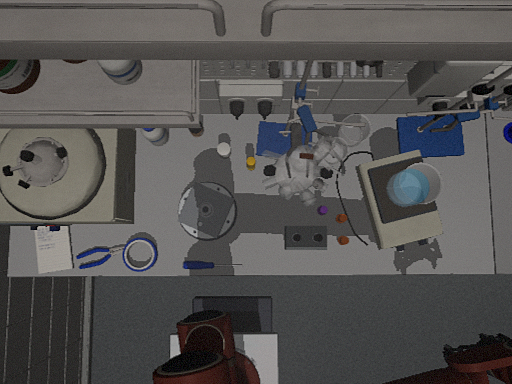

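View pics/side0.png

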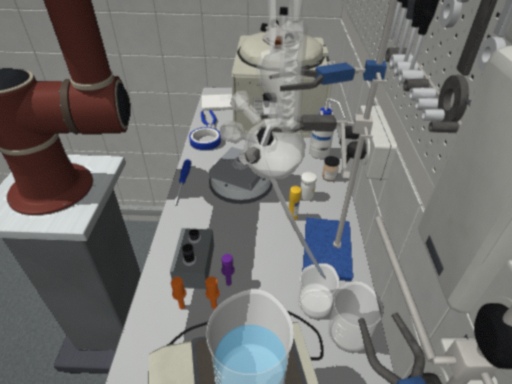

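The top view shows the fixture at (207,210), the stand at (305,237) with pins at about (296,238) and (317,238). In the side view, the fixture is at (240,175), partly hidden by glassware, and the pins are at (194,236) and (187,253).

Run:
```python
from h import *
a=np.load('top0.npz'); b=np.load('side0.npz')
def crop(z,u0,v0,w,h,s): return cv2.resize(z['im'][v0:v0+h,u0:u0+w],None,fx=s,fy=s,interpolation=cv2.INTER_CUBIC)
A=crop(a,170,165,170,95,4.6)[:, :780]; B=crop(b,160,130,130,160,3)
A=cv2.convertScaleAbs(A,alpha=1.8); save('ctop',A)
B1=crop(b,200,130,85,80,4.6); B2=crop(b,160,218,85,80,4.6)
save('cside',cv2.convertScaleAbs(np.hstack([B1,B2]),alpha=1.5))
for n,z in(('top',a),('side',b)):
    d=z['d']; P=cloud(d,z['K'],z['T'])
    pts={'top':[(207,210),(296,238),(317,238),(305,232),(190,210),(305,246),(322,210),(342,217),(250,161),(223,149)],'side':[(240,175),(194,236),(187,253),(190,270),(230,178),(180,240)]}[n]
    for p in pts: print(n,p,P[p[1],p[0]].round(4))
```

```text
top (207, 210) [0.5092 0.0447 0.0781]
top (296, 238) [ 0.4278 -0.2116  0.0721]
top (317, 238) [ 0.4274 -0.2687  0.0952]
top (305, 232) [ 0.4452 -0.2401  0.0545]
top (190, 210) [0.5099 0.0947 0.0691]
top (305, 246) [ 0.4046 -0.2387  0.0605]
top (322, 210) [ 0.5071 -0.2853  0.0918]
top (342, 217) [ 0.4867 -0.3418  0.0936]
top (250, 161) [ 0.6489 -0.0795  0.096 ]
top (223, 149) [ 6.90e-01 -1.00e-04  6.73e-02]
side (240, 175) [0.5166 0.0031 0.0622]
side (194, 236) [ 0.4345 -0.2217  0.0715]
side (187, 253) [ 0.4331 -0.2845  0.0913]
side (190, 270) [ 0.4368 -0.2963  0.0527]
side (230, 178) [ 0.4915 -0.0085  0.0606]
side (180, 240) [ 0.4008 -0.2159  0.0506]
```

View pics/ctop.png

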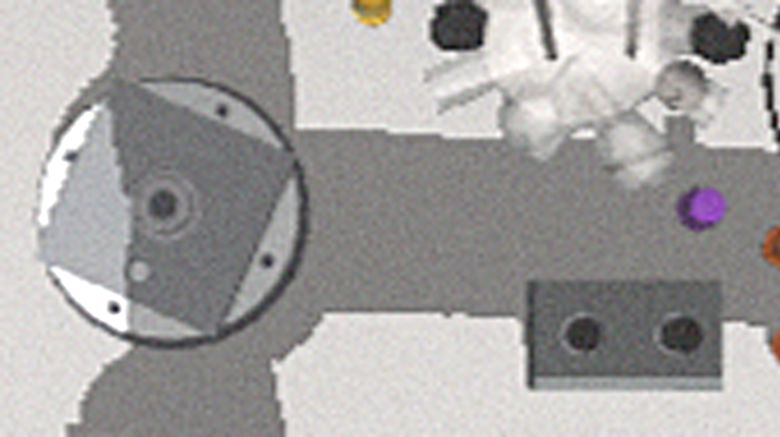

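View pics/cside.png

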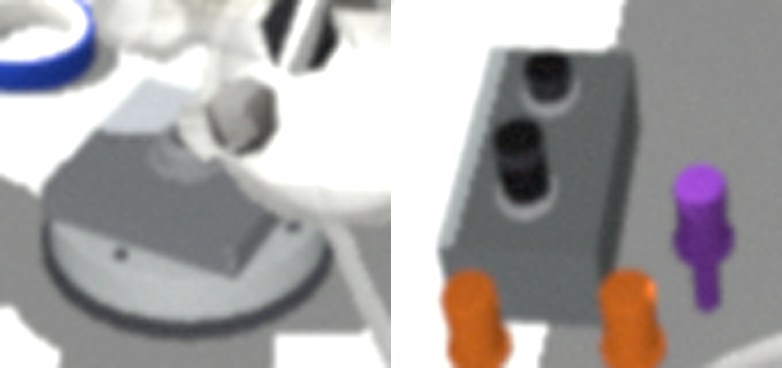

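The crops settle it. The flange hole is the light spot at top pixel ≈(200,224), with the hub centre at ≈(205.5,209.5). The long pin is the -y one (top ≈(317,238), side ≈(188,247)), and the short pin is at ≈(297,238). Next I'll measure these precisely.

```bash
cat > meas.py <<'E'
from h import *
from scipy.optimize import least_squares
a=np.load('top0.npz'); b=np.load('side0.npz')
def blobs(z,box,th,inv=True,mina=8):
    u0,v0,u1,v1=box; g=cv2.cvtColor(z['im'],cv2.COLOR_RGB2GRAY)[v0:v1,u0:u1]
    m=((g<th) if inv else (g>th)).astype(np.uint8)
    n,l,s,c=cv2.connectedComponentsWithStats(m)
    return [(c[i]+[u0,v0],s[i]) for i in range(1,n) if s[i][4]>=mina]
print('top dark',[(c.round(2),s[2:]) for c,s in blobs(a,(286,228,326,246),45)])
print('side dark',[(c.round(2),s) for c,s in blobs(b,(176,222,204,268),45)])
g=cv2.cvtColor(a['im'],cv2.COLOR_RGB2GRAY)
print('hole patch'); print(g[219:230,194:208]); print('hub'); print(g[203:217,198:214])
P=cloud(a['d'],a['K'],a['T'])
# flange by depth, median filtered
z=cv2.medianBlur(P[...,2].astype(np.float32),5)
m=((z>0.053)&(z<0.074)); m[:, :165]=0; m[:,245:]=0; m[:170]=0; m[250:]=0
m=cv2.morphologyEx(m.astype(np.uint8),cv2.MORPH_OPEN,np.ones((3,3),np.uint8))
n,l,s,c=cv2.connectedComponentsWithStats(m); i=1+np.argmax(s[1:,4]); 
ys,xs=np.where(l==i); W=np.array([onz(a['K'],a['T'],u,v,.0635)[:2] for u,v in zip(xs,ys)],np.float32)
print('flange rect',cv2.minAreaRect(W*1000),'medz',np.median(P[l==i][:,2]))
cs=[]
Q=cloud(b['d'],b['K'],b['T'])
print('side flange z',np.median(Q[172:180,222:240,2]))
for nm,C in(('top',P),('side',Q)):
    for n2,(x0,x1,y0,y1) in {'route':(.3,.6,-.35,.12),'near':(.3,.5,-.22,.12)}.items():
        k=(C[...,0]>x0)&(C[...,0]<x1)&(C[...,1]>y0)&(C[...,1]<y1)&(C[...,2]>.11); q=C[k]
        print(nm,n2,k.sum(), q.min(0).round(3) if len(q) else '', q.max(0).round(3) if len(q) else '')
def tri(ut,us):
    o1,r1=ray(a['K'],a['T'],*ut); o2,r2=ray(b['K'],b['T'],*us)
    A=np.stack([r1,-r2],1); s,_,_,_=np.linalg.lstsq(A,o2-o1,rcond=None); p,q=o1+r1*s[0],o2+r2*s[1]
    return ((p+q)/2).round(4),np.linalg.norm(p-q).round(4)
print('long top',tri((317.3,237.5),(187.8,246.9)))
for p,zz in [((205.5,209.5),.0795),((200,224),.0635),((317.3,237.5),.097)]: print(p,onz(a['K'],a['T'],*p,zz).round(4))
E
python3 meas.py
```

```text
top dark [(array([296.76, 237.2 ]), array([ 8,  8, 45], dtype=int32)), (array([317.91, 237.37]), array([ 9,  8, 54], dtype=int32))]
side dark [(array([193.6 , 234.06]), array([13,  8, 10, 10, 84], dtype=int32)), (array([187.83, 252.25]), array([  6,  22,  12,  18, 175], dtype=int32))]
hole patch
[[101 102 104  81  65  67  69  61  63  64  61  67  63  66]
 [103 102 107  81  67  58  66  71  68  65  63  66  63  70]
 [ 99  99 107  80  47  60  61  59  61  62  65  68  65  63]
 [103 101 102  70  63  91  98  83  64  64  65  62  64  64]
 [100 107  94  61  76  95  97  93  75  66  67  65  66  65]
 [ 95 101  98  55  79  94  92  92  74  57  67  66  66  68]
 [101 105 104  64  68  96 100  84  58  58  64  69  59  61]
 [103 100 104  83  60  62  67  62  69  66  62  69  65  66]
 [ 95 100 102  80  59  62  63  62  63  64  65  65  60  66]
 [124 100 103  75  59  65  65  66  62  67  67  60  66  66]
 [161 153 124  80  50  63  63  65  68  64  62  65  68  60]]
hub
[[66 64 60 64 74 70 65 63 63 63 70 69 65 65 63 62]
 [62 53 70 69 66 73 74 75 77 70 65 71 79 67 62 62]
 [65 70 66 71 74 76 75 78 75 78 73 71 74 81 64 
[... 404 characters left out ...]
 75 63]
 [79 66 71 69 76 74 83 70 77 71 57 58 70 76 69 67]
 [82 56 68 75 80 70 62 58 61 62 66 78 71 69 69 61]
 [77 59 63 63 75 72 82 75 70 80 84 73 67 62 59 64]]
flange rect ((511.9173583984375, 51.01115036010742), (126.90218353271484, 125.9476318359375), 66.2575912475586) medz 0.063475271247047
side flange z 0.06167635482279199
top route 34861 [ 0.424 -0.307  0.26 ] [0.6  0.12 1.37]
top near 800 [ 0.424 -0.072  1.37 ] [ 0.424 -0.072  1.37 ]
side route 4663 [ 0.504 -0.312  0.233] [ 0.6   -0.119  0.516]
side near 0  
long top (array([ 0.4304, -0.2697,  0.0919]), np.float64(0.0033))
(205.5, 209.5) [0.5105 0.0489 0.0795]
(200, 224) [0.4695 0.066  0.0635]
(317.3, 237.5) [ 0.4288 -0.2694  0.097 ]
```

```bash
cat >> h.py <<'E'
from scipy.spatial.transform import Rotation as Ro
def to(p,dyaw=0):
    "rows' shift (mm) in tool axes to bring the TCP to world p"
    o=ctrl.get_obs(); R=Ro.from_rotvec(o['tool_rot']).as_matrix()
    print('t',round(o['t'],2),'tcp',o['tool_pos'].round(4),'ydir',round(np.degrees(np.arctan2(R[1,1],R[0,1])),2),'F',o['contact_force'].round(1),'op',round(o['opening']*1e3,1),'tilt',R[:,2].round(3),'q6',o['q'][5].round(2))
    print('shift',(R.T@(np.array(p)-o['tool_pos'])*1e3).round(1))
E
python3 - <<'E'
from h import *
b=np.load('side0.npz')
for p in((187.6,247.3),(187,247.3)): print(onz(b['K'],b['T'],*p,.097))
to([.429,-.2712,.23])
E
python3 -m handwheel '[{"tx":28.1,"ty":-20.4},{"tx":28.1,"ty":-20.4},{"tx":28.1,"ty":-20.4},{"tx":28.1,"ty":-20.4},{"tx":28.1,"ty":-20.4},{"tx":28.1,"ty":-20.4},{"tx":28.1,"ty":-20.4},{"tx":28.1,"ty":-20.4},{"tx":28.1,"ty":-20.4},{"tx":28.1,"ty":-20.4},{"tx":28.1,"ty":-20.4},{"tx":28.1,"ty":-20.4}]' 50 40
```

```text
[ 0.43318049 -0.27469323  0.097     ]
[ 0.43199817 -0.2747458   0.097     ]
t 0.1 tcp [ 0.1725 -0.6001  0.2302] ydir -73.97 F [ 0.5 -0.6  0.1] op 85.3 tilt [-0.     0.002 -1.   ] q6 -0.12
shift [ 337.4 -245.3    0.7]$[0]: bad value
```

```bash
python3 -m handwheel '[{"tx":28.1,"ty":-20.4,"tz":0,"roll":0},{"tx":28.1,"ty":-20.4,"tz":0,"roll":0},{"tx":28.1,"ty":-20.4,"tz":0,"roll":0},{"tx":28.1,"ty":-20.4,"tz":0,"roll":0},{"tx":28.1,"ty":-20.4,"tz":0,"roll":0},{"tx":28.1,"ty":-20.4,"tz":0,"roll":0},{"tx":28.1,"ty":-20.4,"tz":0,"roll":0},{"tx":28.1,"ty":-20.4,"tz":0,"roll":0},{"tx":28.1,"ty":-20.4,"tz":0,"roll":0},{"tx":28.1,"ty":-20.4,"tz":0,"roll":0},{"tx":28.1,"ty":-20.4,"tz":0,"roll":0},{"tx":28.1,"ty":-20.4,"tz":0,"roll":0}]' 50 40; python3 -c "
from h import *
to([.430,-.2722,.065])"
```

```text
t: 1.1
tool_pos: [0.4296, -0.2706, 0.2309]
tool_rot: [-3.111, -0.438, 0.0]
contact_force: [-0.5, 0.5, -1.1]
opening: 0.0503
grip_force: 0.0
t 1.1 tcp [ 0.4296 -0.2706  0.2309] ydir -73.97 F [-0.5  0.5 -1.1] op 50.3 tilt [-0.  0. -1.] q6 0.58
shift [-1.000e-01  1.700e+00  1.659e+02]
```

```bash
python3 -m handwheel '[{"tx":0,"ty":1.5,"tz":18},{"tx":0,"ty":0,"tz":18},{"tx":0,"ty":0,"tz":18},{"tx":0,"ty":0,"tz":18},{"tx":0,"ty":0,"tz":18},{"tx":0,"ty":0,"tz":18},{"tx":0,"ty":0,"tz":18},{"tx":0,"ty":0,"tz":14},{"tx":0,"ty":0,"tz":13},{"tx":0,"ty":0,"tz":12},{"tx":0,"ty":0,"tz":0}]' 50 40
python3 - <<'E'
from h import *
im,d,K,T=get('side'); c=cv2.resize(im[200:300,140:260],None,fx=5,fy=5,interpolation=cv2.INTER_CUBIC); save('grasp',cv2.convertScaleAbs(c,alpha=1.4))
E
```

```text
$[0]: bad value
```

View pics/grasp.png

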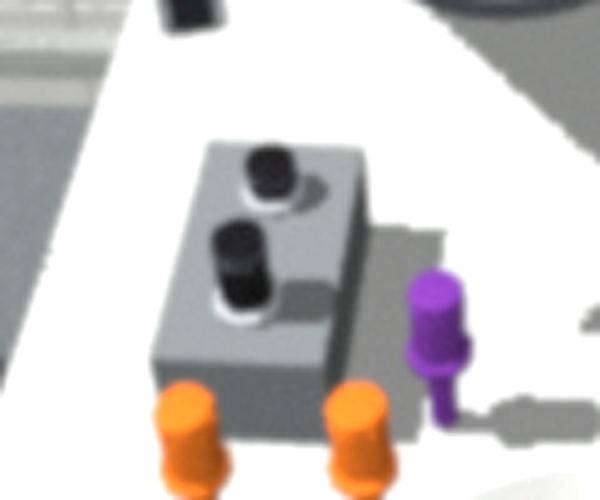

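The rows need all four keys, so the arm has not moved. The picture confirms the long pin upright in the nearer hole, its top at crop (239,238), and the short pin behind it. Descending now.

```bash
python3 -m handwheel '[{"tx":0,"ty":1.5,"tz":18,"roll":0},{"tx":0,"ty":0,"tz":18,"roll":0},{"tx":0,"ty":0,"tz":18,"roll":0},{"tx":0,"ty":0,"tz":18,"roll":0},{"tx":0,"ty":0,"tz":18,"roll":0},{"tx":0,"ty":0,"tz":18,"roll":0},{"tx":0,"ty":0,"tz":18,"roll":0},{"tx":0,"ty":0,"tz":14,"roll":0},{"tx":0,"ty":0,"tz":13,"roll":0},{"tx":0,"ty":0,"tz":12,"roll":0},{"tx":0,"ty":0,"tz":0,"roll":0}]' 50 40
python3 - <<'E'
from h import *
im,d,K,T=get('side'); c=cv2.resize(im[200:300,140:260],None,fx=5,fy=5,interpolation=cv2.INTER_CUBIC); save('grasp2',cv2.convertScaleAbs(c,alpha=1.4))
to([.43,-.2722,.065])
E
```

```text
t: 2.07
tool_pos: [0.4276, -0.2723, 0.0631]
tool_rot: [-3.107, -0.437, 0.006]
contact_force: [-0.4, -0.3, 0.0]
opening: 0.05
grip_force: 0.0
t 2.12 tcp [ 0.4283 -0.2729  0.0646] ydir -73.98 F [-0.6 -0.7  0. ] op 50.0 tilt [-0.003  0.002 -1.   ] q6 0.58
shift [ 1.8 -0.2 -0.4]
```

View pics/grasp2.png

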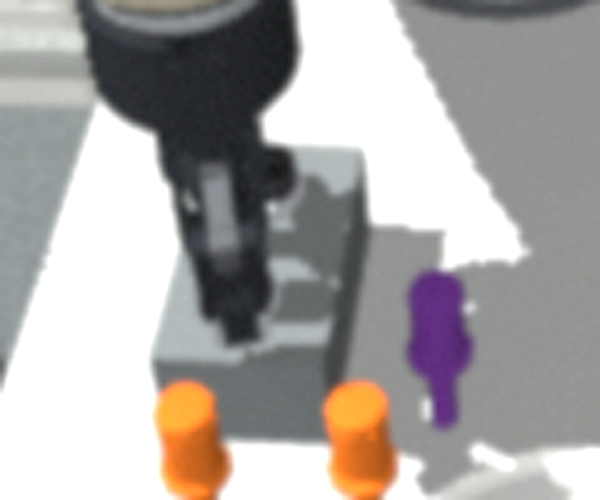

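The finger stands in front of the long pin and lines up with it, at about (238,290) in the crop. Closing and lifting.

```bash
python3 -m handwheel '[{"tx":1,"ty":0,"tz":0,"roll":0},{"tx":0,"ty":0,"tz":0,"roll":0},{"tx":0,"ty":0,"tz":0,"roll":0},{"tx":0,"ty":0,"tz":0,"roll":0},{"tx":0,"ty":0,"tz":0,"roll":0},{"tx":0,"ty":0,"tz":0,"roll":0},{"tx":0,"ty":0,"tz":0,"roll":0}]' 10 60; python3 -c "
from h import *
to([.43,-.2722,.065])"
```

```text
t: 2.7
tool_pos: [0.4313, -0.2741, 0.0677]
tool_rot: [3.109, 0.438, 0.003]
contact_force: [0.9, -0.4, 5.8]
opening: 0.0203
grip_force: 59.0
t 2.7 tcp [ 0.4313 -0.2741  0.0677] ydir -73.97 F [ 0.9 -0.4  5.8] op 20.3 tilt [ 0.002 -0.002 -1.   ] q6 0.58
shift [-0.7 -2.2  2.7]
```

```bash
python3 -m handwheel '[{"tx":0,"ty":0,"tz":-5,"roll":0},{"tx":0,"ty":0,"tz":-10,"roll":0},{"tx":0,"ty":0,"tz":-15,"roll":0},{"tx":0,"ty":0,"tz":-15,"roll":0},{"tx":0,"ty":0,"tz":-15,"roll":0},{"tx":0,"ty":0,"tz":-15,"roll":0},{"tx":0,"ty":0,"tz":-15,"roll":0},{"tx":0,"ty":0,"tz":-10,"roll":0},{"tx":0,"ty":0,"tz":0,"roll":0}]'
python3 - <<'E'
from h import *
im,d,K,T=get('side'); c=cv2.resize(im[150:300,140:260],None,fx=4,fy=4,interpolation=cv2.INTER_CUBIC); save('lift',cv2.convertScaleAbs(c,alpha=1.4))
to([.4715,.0682,.167])
E
```

```text
t: 3.45
tool_pos: [0.4314, -0.2743, 0.1691]
tool_rot: [3.108, 0.438, 0.004]
contact_force: [1.3, -0.0, -1.3]
opening: 0.0202
grip_force: 59.0
t 3.5 tcp [ 0.4309 -0.2738  0.1675] ydir -73.97 F [-0.5  0.3 -2.3] op 20.3 tilt [ 0.002 -0.001 -1.   ] q6 0.58
shift [ 1.335e+02 -3.175e+02  1.000e-01]
```

View pics/lift.png

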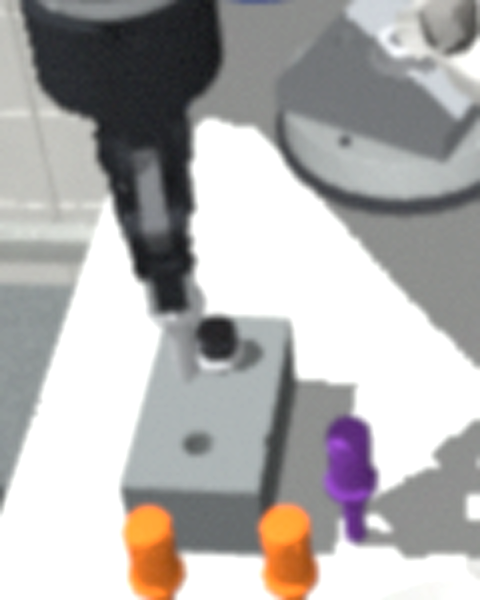

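The pin is held clear of the stand (tip at crop (189,378)). The empty hole is at (197,442), and the short pin is undisturbed.

```bash
python3 - <<'E'
from h import *
b=np.load('side0.npz'); K,T=b['K'],b['T']
print('tip',onz(K,T,187.3,244.3,.107),'stand hole',onz(K,T,189.3,260.5,.055))
# same-camera fixture screw/corner check: front flange corner crop(445,158)
print('corner',onz(K,T,140+443/4,150+157/4,.0415))
c=np.array([.5116,.0503]);
for th in (66.26,): 
    for k in range(4): a=np.radians(th+45+90*k); print((c+.0891*np.array([np.cos(a),np.sin(a)])).round(4))
E
python3 -m handwheel '[{"tx":11.1,"ty":-26.5,"tz":-1,"roll":0.057},{"tx":9.5,"ty":-27.1,"tz":0,"roll":0.057},{"tx":8,"ty":-27.6,"tz":0,"roll":0.057},{"tx":6.4,"ty":-28,"tz":0,"roll":0.057},{"tx":4.8,"ty":-28.3,"tz":0,"roll":0.057},{"tx":3.2,"ty":-28.5,"tz":0,"roll":0.057},{"tx":1.5,"ty":-28.6,"tz":0,"roll":0.057},{"tx":-0.1,"ty":-28.7,"tz":0,"roll":0.057},{"tx":-1.8,"ty":-28.6,"tz":0,"roll":0.057},{"tx":-3.4,"ty":-28.5,"tz":0,"roll":0.057},{"tx":-5,"ty":-28.2,"tz":0,"roll":0.057},{"tx":-6.6,"ty":-27.9,"tz":0,"roll":0.067}]'; python3 -c "
from h import *
to([.4715,.0682,.167])"
```

```text
tip [ 0.43387463 -0.27552395  0.107     ] stand hole [ 0.43184421 -0.27429939  0.055     ]
corner [ 0.54613684 -0.02822975  0.0415    ]
[0.4793 0.1333]
[0.4286 0.018 ]
[ 0.5439 -0.0327]
[0.5946 0.0826]
t: 4.5
tool_pos: [0.469, 0.07, 0.1657]
tool_rot: [3.073, -0.65, -0.004]
contact_force: [0.8, 0.1, -0.7]
opening: 0.0202
grip_force: 59.1
t 4.5 tcp [0.469  0.07   0.1657] ydir -113.9 F [ 0.8  0.1 -0.7] op 20.2 tilt [-0.003 -0.    -1.   ] q6 1.98
shift [ 3.   0.7 -1.3]
```

```bash
python3 -m handwheel '[{"tx":1,"ty":0.5,"tz":11,"roll":0},{"tx":1,"ty":0,"tz":11,"roll":0},{"tx":0,"ty":0,"tz":9,"roll":0},{"tx":0,"ty":0,"tz":0,"roll":0},{"tx":0,"ty":0,"tz":0,"roll":0}]'
python3 - <<'E'
from h import *
a,d,K,T=get('top'); b,d2,K2,T2=get('side')
A=cv2.resize(a[180:250,170:250],(400,350),interpolation=cv2.INTER_CUBIC); B=cv2.resize(b[135:205,200:280],(400,350),interpolation=cv2.INTER_CUBIC)
save('over',cv2.convertScaleAbs(np.hstack([A,B]),alpha=1.6)); np.savez('over',a=a,b=b)
to([.4715,.0682,.124])
E
```

```text
t: 4.92
tool_pos: [0.4706, 0.0664, 0.1345]
tool_rot: [3.073, -0.648, -0.005]
contact_force: [-0.6, 0.2, -1.5]
opening: 0.0203
grip_force: 59.3
t 5.02 tcp [0.4718 0.0665 0.1363] ydir -113.81 F [ 0.9 -0.3 -0.5] op 20.1 tilt [-0. -0. -1.] q6 1.97
shift [-1.  -1.5 12.3]
```

View pics/over.png

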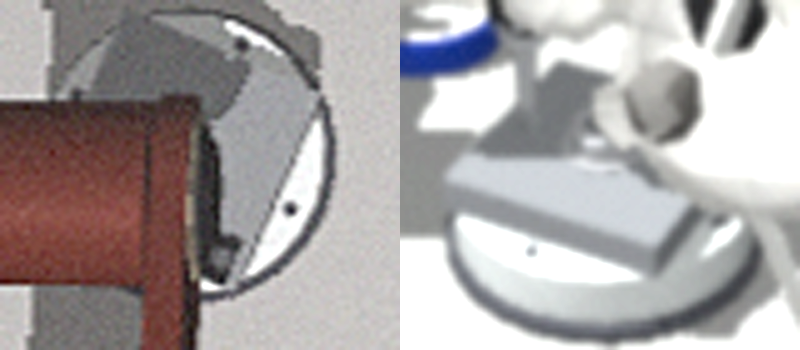

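The arm hides the hole in the top view. In the side view the pin tip is at ≈(226,163), over the flange, with flange top corners at ≈(250.4,185) and (209.3,171). I'll compare them within this one camera.

Run:
```python
from h import *
b=np.load('side0.npz'); K,T=b['K'],b['T']; im=np.load('over.npz')['b']
g=cv2.cvtColor(im,cv2.COLOR_RGB2GRAY)
print(g[152:170,218:236])
print('corners',onz(K,T,250.6,184.8,.0635),onz(K,T,209.2,170.6,.0635),'tip',onz(K,T,226,163,.0755))
```

```text
[[172 171 171 170 155 119  98  94  89  78  75  74  73  74  76  74  75  73]
 [171 172 171 170 156 120  98  95  89  80  74  76  75  75  74  74  74  75]
 [172 171 172 169 155 122 100  95  89  79  75  75  74  75  75  73  75  73]
 [171 173 171 164 144 109  95  94  88  79  74  75  75  75  73  73  75  74]
 [171 171 166 148 119  91  88  90  84  78  75  76  75  75  73  73  75  75]
 [171 165 149 121  92  80  80  82  83  77  75  75  74  73  73  74  75  81]
 [165 148 119  91  77  75  76  78  80  80  76  74  74  74  73  75  79  85]
 [145 119  92  77  75  72  72  75  79  78  76  73  75  74  74  76  80  86]
 [109  89  78  75  73  72  70  74  76  76  73  73  75  75  76  79  84  87]
 [ 85  76  75  74  73  73  73  72  77  75  74  74  75  75  76  82  85  91]
 [ 77  75  74  75  74  74  74  74  74  75  76  75  74  74  80  84  84  92]
 [ 75  75  74  74  74  76  74  73  74  74  76  74  76  77  82  86  83  88]
 [ 76  75  75  75  74  74  75  75  74  76  76  74  75  78  84  88  84  87]
 [ 80  79  81  78  80  78  79  80  79  79  79  79  78  81  87  93  92  96]
 [100  99  99  98  99 100 100  99 100 100 100 100  98  99 105 111 115 122]
 [126 127 125 126 126 125 126 126 126 126 127 126 126 126 126 130 137 143]
 [134 133 132 134 134 132 133 133 133 134 133 132 134 133 133 133 135 137]
 [134 135 133 134 134 135 133 135 133 132 134 135 134 133 135 134 135 133]]
corners [ 0.54618238 -0.03661914  0.0635    ] [0.43461307 0.01595979 0.0635    ] tip [0.47746648 0.03543931 0.0755    ]
```

Run:
```python
from h import *
b=np.load('side0.npz'); K,T=b['K'],b['T']; im=np.load('over.npz')['b']
def pr(p): 
    q=K@(T[:3,:3].T@(np.array(p)-T[:3,3])); return (q[:2]/q[2]).round(1)
for z in (.07,.0755,.08,.1235,.1285): print(z,pr([.475,.0635,z]))
print('hole should be',pr([.4753,.0652,.0635]))
c=im[130:165,205:245].astype(np.float32); c=np.clip((c-60)*3.5,0,255).astype(np.uint8)
save('tip',cv2.resize(c,None,fx=12,fy=12,interpolation=cv2.INTER_CUBIC))
```

```text
0.07 [226.2 158.4]
0.0755 [226.1 156.8]
0.08 [226.  155.4]
0.1235 [225.3 141.8]
0.1285 [225.2 140.2]
hole should be [226.5 160. ]
```

View pics/tip.png

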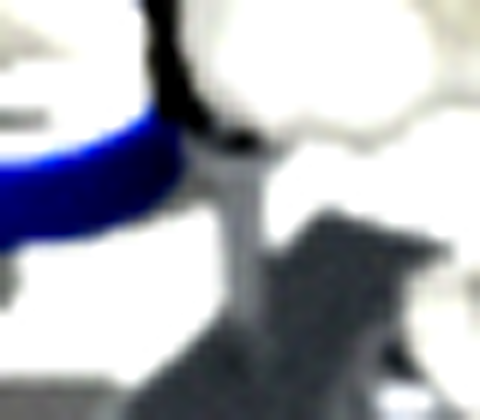

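The tip is at (225.0,156.8), with a faint dark hole just below it, about where projection puts the hole. I'll nudge slightly and descend gently.

```bash
python3 -m handwheel '[{"tx":-0.5,"ty":-0.8,"tz":3,"roll":0},{"tx":0,"ty":0,"tz":3,"roll":0},{"tx":0,"ty":0,"tz":3,"roll":0},{"tx":0,"ty":0,"tz":2,"roll":0},{"tx":0,"ty":0,"tz":2,"roll":0},{"tx":0,"ty":0,"tz":2,"roll":0},{"tx":0,"ty":0,"tz":0,"roll":0},{"tx":0,"ty":0,"tz":0,"roll":0}]'; python3 -c "
from h import *
to([.4715,.0682,.104])"
```

```text
t: 5.68
tool_pos: [0.4715, 0.0683, 0.1212]
tool_rot: [3.074, -0.646, -0.0]
contact_force: [0.2, 0.1, -1.6]
opening: 0.0205
grip_force: 59.3
t 5.68 tcp [0.4715 0.0683 0.1212] ydir -113.73 F [ 0.2  0.1 -1.6] op 20.5 tilt [-0.  0. -1.] q6 1.97
shift [ 0.   0.1 17.2]
```

```bash
python3 -m handwheel '[{"tx":0,"ty":0,"tz":2,"roll":0},{"tx":0,"ty":0,"tz":2,"roll":0},{"tx":0,"ty":0,"tz":2,"roll":0},{"tx":0,"ty":0,"tz":2,"roll":0},{"tx":0,"ty":0,"tz":0,"roll":0},{"tx":0,"ty":0,"tz":0,"roll":0}]'; python3 -c "
from h import *
to([.4715,.0682,.104])"
```

```text
t: 6.18
tool_pos: [0.4716, 0.0682, 0.1131]
tool_rot: [3.074, -0.646, -0.0]
contact_force: [0.4, -0.2, -2.5]
opening: 0.0204
grip_force: 59.3
t 6.18 tcp [0.4716 0.0682 0.1131] ydir -113.73 F [ 0.4 -0.2 -2.5] op 20.4 tilt [-0.  0. -1.] q6 1.97
shift [-0.   0.1  9.1]
```

Inside the hole with no force. Going on down to the plate.

```bash
python3 -m handwheel '[{"tx":0,"ty":0,"tz":2,"roll":0},{"tx":0,"ty":0,"tz":2,"roll":0},{"tx":0,"ty":0,"tz":2,"roll":0},{"tx":0,"ty":0,"tz":2,"roll":0},{"tx":0,"ty":0,"tz":2,"roll":0},{"tx":0,"ty":0,"tz":1.5,"roll":0},{"tx":0,"ty":0,"tz":1.5,"roll":0},{"tx":0,"ty":0,"tz":0,"roll":0},{"tx":0,"ty":0,"tz":0,"roll":0}]'; python3 -c "
from h import *
to([.4715,.0682,.104])"
```

```text
t: 6.93
tool_pos: [0.4718, 0.0682, 0.1007]
tool_rot: [3.074, -0.646, 0.0]
contact_force: [0.4, -0.2, 1.8]
opening: 0.0205
grip_force: 59.9
t 6.93 tcp [0.4718 0.0682 0.1007] ydir -113.73 F [ 0.4 -0.2  1.8] op 20.5 tilt [ 0. -0. -1.] q6 1.97
shift [-0.3  0.1 -3.3]
```

It stands on the plate at 40 mm, as predicted. Now pressing lightly and sweeping along the arc.

```bash
python3 -m handwheel '[{"tx":0,"ty":0,"tz":1,"roll":0},{"tx":0.02,"ty":1.32,"tz":0,"roll":-0.03},{"tx":0.02,"ty":1.32,"tz":0,"roll":-0.03},{"tx":0.02,"ty":1.32,"tz":0,"roll":-0.03},{"tx":0.02,"ty":1.32,"tz":0,"roll":-0.03},{"tx":0.02,"ty":1.32,"tz":0,"roll":-0.03},{"tx":0.02,"ty":1.32,"tz":0,"roll":-0.03},{"tx":0.02,"ty":1.32,"tz":0,"roll":-0.03}]'; python3 -c "
from h import *
to([.5116,.0503,.1])"
```

```text
t: 7.6
tool_pos: [0.4701, 0.0606, 0.1006]
tool_rot: [-3.122, 0.318, -0.005]
contact_force: [0.2, 4.1, 3.8]
opening: 0.0204
grip_force: 59.9
t 7.6 tcp [0.4701 0.0606 0.1006] ydir -101.63 F [0.2 4.1 3.8] op 20.4 tilt [ 0.003  0.003 -1.   ] q6 1.74
shift [42.7  1.7  0.8]
```

```bash
python3 -m handwheel '[{"tx":0.02,"ty":1.32,"tz":0,"roll":-0.03},{"tx":0.02,"ty":1.32,"tz":0,"roll":-0.03},{"tx":0.02,"ty":1.32,"tz":0,"roll":-0.03},{"tx":0.02,"ty":1.32,"tz":0,"roll":-0.03},{"tx":0.02,"ty":1.32,"tz":0,"roll":-0.03},{"tx":0.02,"ty":1.32,"tz":0,"roll":-0.03},{"tx":0.02,"ty":1.32,"tz":0,"roll":-0.03},{"tx":0.02,"ty":1.32,"tz":0,"roll":-0.03}]'; python3 -c "
from h import *
to([.5116,.0503,.1])"
```

```text
t: 8.27
tool_pos: [0.4684, 0.0493, 0.0995]
tool_rot: [-3.14, -0.058, -0.003]
contact_force: [0.8, 1.7, -0.7]
opening: 0.0202
grip_force: 59.4
t 8.27 tcp [0.4684 0.0493 0.0995] ydir -87.87 F [ 0.8  1.7 -0.7] op 20.2 tilt [ 0.002  0.001 -1.   ] q6 1.48
shift [43.2  0.6 -0.4]
```

The vertical load vanished and the tool sank 1 mm, so this is probably the bore. Probing down.

```bash
python3 -m handwheel '[{"tx":0,"ty":0,"tz":0,"roll":0},{"tx":0,"ty":0,"tz":1,"roll":0},{"tx":0,"ty":0,"tz":1,"roll":0},{"tx":0,"ty":0,"tz":1,"roll":0},{"tx":0,"ty":0,"tz":0,"roll":0},{"tx":0,"ty":0,"tz":0,"roll":0}]'; python3 -c "
from h import *
to([.5116,.0503,.1])"
```

```text
t: 8.77
tool_pos: [0.4679, 0.049, 0.0961]
tool_rot: [-3.141, -0.056, -0.0]
contact_force: [2.1, 2.1, -1.5]
opening: 0.0204
grip_force: 59.3
t 8.77 tcp [0.4679 0.049  0.0961] ydir -87.96 F [ 2.1  2.1 -1.5] op 20.4 tilt [ 0.  0. -1.] q6 1.48
shift [43.7  0.3 -3.9]
```

In the bore. Following it down with a small relief.

```bash
python3 -m handwheel '[{"tx":0.3,"ty":-0.3,"tz":2,"roll":0},{"tx":0,"ty":0,"tz":2,"roll":0},{"tx":0,"ty":0,"tz":2,"roll":0},{"tx":0,"ty":0,"tz":2,"roll":0},{"tx":0,"ty":0,"tz":2,"roll":0},{"tx":0,"ty":0,"tz":2,"roll":0},{"tx":0,"ty":0,"tz":2,"roll":0},{"tx":0,"ty":0,"tz":0,"roll":0},{"tx":0,"ty":0,"tz":0,"roll":0}]'; python3 -c "
from h import *
to([.5116,.0503,.0762])"
```

```text
t: 9.52
tool_pos: [0.468, 0.0493, 0.082]
tool_rot: [-3.141, -0.056, 0.001]
contact_force: [1.2, 0.5, -2.2]
opening: 0.0201
grip_force: 59.3
t 9.52 tcp [0.468  0.0493 0.082 ] ydir -87.95 F [ 1.2  0.5 -2.2] op 20.1 tilt [-0.  0. -1.] q6 1.48
shift [43.6  0.6  5.8]
```

```bash
python3 -m handwheel '[{"tx":0.1,"ty":0,"tz":2,"roll":0},{"tx":0,"ty":0,"tz":2,"roll":0},{"tx":0,"ty":0,"tz":1,"roll":0},{"tx":0,"ty":0,"tz":1,"roll":0},{"tx":0,"ty":0,"tz":1,"roll":0},{"tx":0,"ty":0,"tz":0,"roll":0},{"tx":0,"ty":0,"tz":0,"roll":0}]'; python3 -c "
from h import *
to([.5116,.0503,.0762])"
```

```text
t: 10.1
tool_pos: [0.4683, 0.0493, 0.0762]
tool_rot: [3.141, 0.056, -0.001]
contact_force: [-2.9, 1.4, 4.9]
opening: 0.0203
grip_force: 60.1
t 10.1 tcp [0.4683 0.0493 0.0762] ydir -87.94 F [-2.9  1.4  4.9] op 20.3 tilt [-0.001 -0.    -1.   ] q6 1.48
shift [43.3  0.5 -0. ]
```

Seated exactly at the predicted height. Releasing, then lifting straight up.

```bash
python3 -m handwheel '[{"tx":0,"ty":0,"tz":0,"roll":0},{"tx":0,"ty":0,"tz":0,"roll":0},{"tx":0,"ty":0,"tz":0,"roll":0},{"tx":0,"ty":0,"tz":0,"roll":0},{"tx":0,"ty":0,"tz":0,"roll":0},{"tx":0,"ty":0,"tz":0,"roll":0}]' 45; python3 -m handwheel '[{"tx":0,"ty":0,"tz":-3,"roll":0},{"tx":0,"ty":0,"tz":-8,"roll":0},{"tx":0,"ty":0,"tz":-15,"roll":0},{"tx":0,"ty":0,"tz":-20,"roll":0},{"tx":0,"ty":0,"tz":-20,"roll":0},{"tx":0,"ty":0,"tz":-20,"roll":0},{"tx":0,"ty":0,"tz":-20,"roll":0},{"tx":0,"ty":0,"tz":-20,"roll":0},{"tx":-15,"ty":0,"tz":0,"roll":0},{"tx":-20,"ty":0,"tz":0,"roll":0},{"tx":-20,"ty":0,"tz":0,"roll":0},{"tx":0,"ty":0,"tz":0,"roll":0}]'
python3 - <<'E'
from h import *
a,d,K,T=get('top'); b,d2,K2,T2=get('side')
A=cv2.resize(a[180:250,170:250],(400,350),interpolation=cv2.INTER_CUBIC); B=cv2.resize(b[125:195,200:280],(400,350),interpolation=cv2.INTER_CUBIC)
save('end',cv2.convertScaleAbs(np.hstack([A,B]),alpha=1.6))
P=cloud(d2,K2,T2); k=(abs(P[...,0]-.472)<.02)&(abs(P[...,1]-.047)<.02)&(P[...,2]<.13); print('pin top z',np.percentile(P[k][:,2],[50,90,97]))
E
```

```text
t: 10.6
tool_pos: [0.4682, 0.0492, 0.0752]
tool_rot: [3.141, 0.056, -0.0]
contact_force: [-0.5, 0.5, 0.0]
opening: 0.0451
grip_force: 0.0
t: 11.6
tool_pos: [0.4115, 0.0474, 0.2019]
tool_rot: [3.141, 0.056, 0.001]
contact_force: [-0.3, -0.1, 0.4]
opening: 0.045
grip_force: 0.0
pin top z [0.0731694  0.10326227 0.10442485]
```

View pics/end.png

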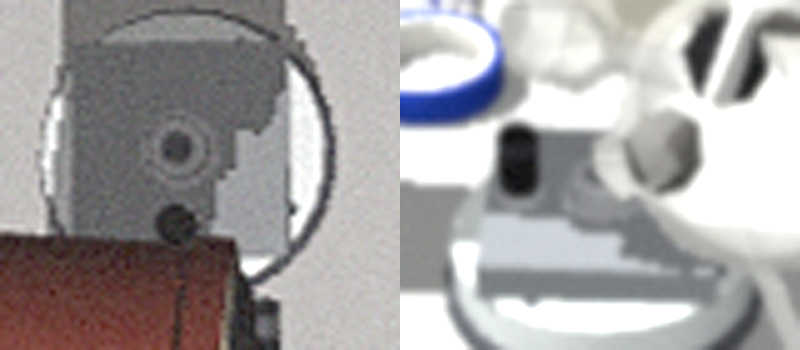

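The pin stands upright in the flange hole (top crop (175,224), side crop (517,160)). Its top is at about 0.105 m, which matches a seated collar, and the gripper is well clear.

```bash
python3 -c "
from station import ctrl
print(ctrl.finish_job())"
```

```text
the job is handed in; nothing more can be done
None
```

I handed in the job with the long index pin standing upright through the flange hole and the hidden bore, its collar seated on the flange and the gripper clear, at about 12 s of robot time; no verdict came back.

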